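# Find the high spot of a display turntable

### The job

The shop's display turntable rubs once a turn. Slide the dial gauge fully home so that its plunger bears on the drive ring under the platter, then turn the platter by its crank knob to find the ring's one high spot (there is a lesser hump too) and let go with the high spot right at the plunger, the gauge still home and the needle at its highest reading. Work gently, so that the loose stand is not shifted on the bench, and do not disturb the other things.

Things in the scene. Friction and masses are not known exactly. Their poses are not given: they have to be found in the camera images.
- stand: Dark steel stand, 12 mm thick, about 4 kg with all it carries, loose on the bench: a side push of over about 20 N shifts it. Origin on the bench under the turntable's axis. z up; y level, from the gauge to the turntable: the way the gauge slides home. Platter part 200 x 200 mm; the gauge's part is 110 mm wide and ends 315 mm from the axis (-y).
- axis (a point): Centre of the platter's top face, on its upright turning axis, 58 mm above the bench. Plain aluminium disc, 200 mm across, 8 mm thick, with a steel hub cap 6 mm tall; the steel drive ring, about 170 mm across, 32 to 48 mm above the bench, is fixed beneath and hidden by it.
- rail_end (a point): Middle of the stand's edge behind the gauge, 315 mm from the turning axis along the stand's -y, 12 mm above the bench (tells only whether the stand was shifted).
- gauge_grip (a point): On the gauge's push post: upright black block 16 mm wide (stand's x), 20 mm long (stand's y), from 26 to 120 mm above the bench, 70 mm behind the dial's centre. The point is on its middle line, 98 mm above the bench; axes are the stand's. With the gauge home it lies 222 mm from the turning axis along the stand's -y; it slides along the stand's +y towards the axis.
- dial (a point): Centre of the gauge's white dial, case 84 mm across, facing up, 55 mm above the bench. Black needle: its long end, 33 mm, rests pointing to the turntable and swings clockwise from above as the plunger is pressed; ticks 0.3 rad apart. The plunger (8 mm round tip, 40 mm above the bench) points along the stand's +y and meets the drive ring beneath the platter.
- gauge (a joint): Position of the gauge on its slide, m: 0 = fully home against a hard stop, grows as it stands away from the turntable (at most 0.05). It takes about 7 N to slide and stays where it is left; the plunger's spring adds 1 to 4 N near home.
- needle (a joint): Dial reading, rad, 0.6 per mm of plunger travel, 0 with the plunger free. Gauge home: about 1.0 on the plain ring, up to 2.0 on the lesser hump, about 3.0 at the top of the one high spot. Each rises and falls smoothly, the high spot over about 0.35 rad of turning either side. It trembles by 0.05. Where on the ring they lie is unknown and differs each time.
- platter (a joint): Turning angle of the platter, rad, grows anticlockwise seen from above; turns without end either way; 0 = crank knob on the stand's +x side of the axis. It drags with about 0.13 N m (2 N at the crank knob) and stays where it is left.
- crank_grip (a point): Centre of the platter's crank knob: upright black knob 20 mm across, 61 to 102 mm above the bench, 60 mm from the turning axis. It spins on its own pin, so it can be held and led round in a circle without turning the hand. The point is on its middle line, 84 mm above the bench.
- gift_box: dark gift box 55 x 55 x 60 mm; a bystander, origin at its underside.
- tin: closed steel tin, 52 mm across, 55 mm tall; a bystander, origin at its underside.
- screwdriver: screwdriver with black handle; a bystander, origin at its underside.
- mug: white ceramic mug, 76 mm across, 85 mm tall; a bystander, origin at its underside.
- trophy: brass trophy cup, 64 mm across, 130 mm tall; a bystander, origin at its underside.
- jar: glass jar, 70 mm across, 85 mm tall; a bystander, origin at its underside.
- wrench: steel wrench; a bystander, origin at its underside.

How it is judged (in metres and radians):
On the way, in this order (a step that is already met when the one before it is completed fails the run):
1. the gauge is fully home (value of joint gauge below 0.001 m), for 0.2 s.
2. the high spot is brought under the plunger (value of joint gauge below 0.001 m and value of joint needle above 2.75 rad), for 0.2 s.
At the end, for the whole second after the job is handed in: The gauge is home (within 1 mm of its stop), the needle reads above 2.75 rad (the high spot's top, at about 3.0, is within about 8 degrees of the plunger), the platter is at rest (all of step 2 and velocity of joint platter between -0.05 and 0.05 rad/s); the robot touches nothing.
It fails at once if the stand is shifted on the bench by more than 3 mm (distance of any of axis, rail_end from where it was at the start of the episode above 0.003 m).
It fails at once if another thing is moved by more than 20 mm (distance of any of gift_box, tin, screwdriver, mug, trophy, jar, wrench from where it was at the start of the episode above 0.02 m).
It also fails if it takes over 61 s, if anything falls off the work surface, if the arm or the gripper's body presses on something with over 40 N, if the wrist force passes 120 N, or if a joint passes its speed limit or range.

### The arm

A 7-joint arm with a two-finger parallel gripper is mounted at the origin on the work surface. World frame = base frame: x ahead of the robot, y to its left, z up, the work surface at z = 0. Lengths are in mm, angles in degrees, forces in N, time in s.
With the tool pointing down it reaches from about 400 to 925 mm from the base axis. Payload 4.1 kg.
Tool frame: the origin (TCP) lies between the finger pads; the fingertips stand 19 mm ahead of it and the grasp point (between the pads) is the TCP (env.tip_reach is the distance from the TCP to the fingertips, in mm); z points along the fingers, y is the direction in which the jaws open and shut (so a half turn about z gives the same grasp; the last joint's range is limited). The gripper opens to 85 mm and grips with 20 to 120 N. Pads are 22 mm wide; open, the fingers measure 114 mm over their backs; the gripper's body (76 mm by 85 mm) begins 54 mm behind the grasp point. The pads swing forward as they close: fully open they stand 13 mm farther back than shut.
Start: joints at [-5.672, 22.827, 2.584, 88.041, -1.071, 69.15, -2.905], TCP at [650.034, 0.03, 224.447] pointing down, gripper open.
Joint ranges: [-161.44, 161.44], [-28.35, 127.94], [-78.24, 83.42], [0, 140.83], [-78.03, 258.03], [13.02, 114.36], [-168.23, 168.23]. Speed limits (degrees/s): [147.25, 147.25, 180, 180, 180, 180, 180].

### API

Orientations are given as [roll, pitch, yaw] about the fixed x, y, z axes, in that order (R = Rz(yaw) Ry(pitch) Rx(roll)).
In Python, from workcell import status, imaging, env gives the robot as it stands.
- The arm moves only by the tool carry_out, never from a script. Its argument "motion" is a list of rows, each an object of numbers: "grip": the opening, from 0 (shut) to 1 (fully open); "tx", "ty", "tz": the shift along the tool's x, y, z in cm; "rx", "ry", "rz": the turn, a rotation vector about the tool's x, y, z in degrees. In form: [{"grip": .., "tx": .., "ty": .., "tz": .., "rx": .., "ry": .., "rz": ..}, ...]. A call has exactly 10 rows; each row shifts and turns the commanded pose from where the row before left it, along the tool's axes as they then stand; what a row does not reach is not made up. A row lasts 1/12 s, in which the tool goes at most 41.7 mm and 7.16 degrees, less where a joint would pass 70% of its speed; a pose out of reach is approached as far as the arm can. A call is refused whole if a number of a shift passes 4.17 or a number of a turn 7.16, either way. A call with a gripper value outside its range is refused whole. The fingers move at their own pace and stop on an object; "force" is the grip in N (left out, the last holds). Time passes only in rows, so rows that do not move let the fingers close, or fill a call up. It gives the time, the measured TCP pose, the force and the opening at its end, in the units of the state.
- status.read_state(): the state, without advancing time (a new reading comes with each control period).
- imaging.grab_frame(name): name is "scene" or "side" or "wrist"; returns (picture, depth): 480x640x3 uint8, red, green, blue; 480x640 float32, mm along the optical axis (not along the pixel's ray), 0 where there is no reading.
- imaging.get_calibration(name): a dict with "mtx" (3x3 intrinsics, pixels), "pose" (4x4, takes a point from camera to world coordinates); the wrist camera has in their place "tool_from_camera" (4x4, takes a point from camera to tool coordinates, whose origin is the TCP and whose axes are the flange's). Camera axes: x right, y down, z forward; pixel columns grow to the right and rows downward; lengths in mm; the calibration is good to about 2 mm. A picture is of the moment at which its call begins: read the wrist's pose just before it. get_calibration takes no time and is no camera call.
- env.close_job(): hands the job in, once; it reports no verdict.
The state is a dict: "clock": time; "joints": joint angles; "joint_velocities": joint speeds; "effort": joint torques, N m; "eef_pos": TCP position; "tool_rot": TCP orientation; "wrist_force": force on the tool from outside, world axes, zero at the start; "torque": the same for the moment, N m; "gripper_width": finger opening in mm.
Only numpy, scipy, OpenCV 4.12 (cv2) and the standard library are available. Lean on these libraries where they do the work, as an engineer would, in place of code of your own. Each camera call takes 0.05 s, during which the arm holds its last target. There are 200 camera calls.

## Working session

There is one attempt and no reset: what is moved stays moved. The work goes in short steps, Python scripts to look and compute and a tool call to move; the robot and the scene stay as the last step left them, time stands still between calls to the robot, and variables do not carry over. Pictures are saved under pics/ and viewed, about 8 in all and at most 12, crops included, and the job is handed in when it is done.

Besides the shell and the picture viewer there is one more tool, called by a JSON object that holds its "api" and its "payload", one argument or row to a line. carry_out: Moves the arm, as the interface text tells. Its arguments: {"type":"object","properties":{"motion":{"type":"array"},"force":{"type":"number"}},"required":["motion"]}

```bash
mkdir -p pics; ls; python3 - <<'E'
from workcell import status, imaging, env
import cv2,numpy as np
np.set_printoptions(suppress=True,precision=3)
print(status.read_state())
for n in ("scene","side"):
    p,d=imaging.grab_frame(n); cv2.imwrite(f"pics/{n}0.png",p[:,:,::-1]); np.save(f"pics/{n}0d.npy",d)
    c=imaging.get_calibration(n); print(n,c)
print(imaging.get_calibration("wrist"))
E
```

```text
pics
{'clock': 0.0, 'joints': array([-5.672, 22.874,  2.579, 88.114, -1.071, 69.15 , -2.906]), 'joint_velocities': array([-0.002,  0.055,  0.029,  0.116,  0.013, -0.048, -0.023]), 'effort': array([ -0.001, -47.513,   1.364, -25.423,   0.011,   0.01 ,   0.   ]), 'eef_pos': array([649.351,   0.023, 223.337]), 'tool_rot': array([-179.886,    0.008,   90.007]), 'wrist_force': array([-0.109, -0.312, -0.051]), 'torque': array([0.032, 0.039, 0.003]), 'gripper_width': 85.08949847870677}
scene {'mtx': array([[444.693,   0.   , 317.889],
       [  0.   , 444.693, 238.504],
       [  0.   ,   0.   ,   1.   ]]), 'pose': array([[  -0.82 ,    0.484,   -0.306,  950.792],
       [   0.572,    0.68 ,   -0.459,  573.139],
       [  -0.014,   -0.551,   -0.834, 1081.794],
       [   0.   ,    0.   ,    0.   ,    1.   ]])}
side {'mtx': array([[475.797,   0.   , 317.289],
       [  0.   , 475.797, 245.618],
       [  0.   ,   0.   ,   1.   ]]), 'pose': array([[   0.811,   -0.316,    0.492,   -9.714],
       [  -0.585,   -0.44 ,    0.681, -831.242],
       [   0.001,   -0.841,   -0.542,  753.628],
       [   0.   ,    0.   ,    0.   ,    1.   ]])}
{'mtx': array([[378.533,   0.   , 324.368],
       [  0.   , 378.533, 242.784],
       [  0.   ,   0.   ,   1.   ]]), 'tool_from_camera': array([[  -0.   ,   -0.962,   -0.272,   68.879],
       [   1.   ,   -0.   ,   -0.   ,    0.956],
       [   0.   ,   -0.272,    0.962, -149.327],
       [   0.   ,    0.   ,    0.   ,    1.   ]])}
```

View pics/scene0.png

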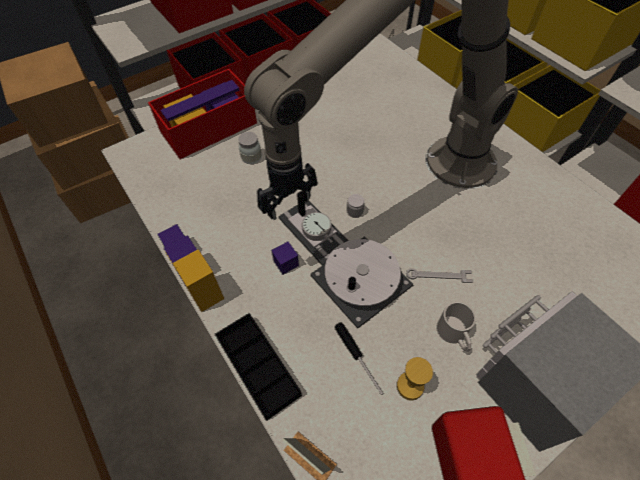

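View pics/side0.png

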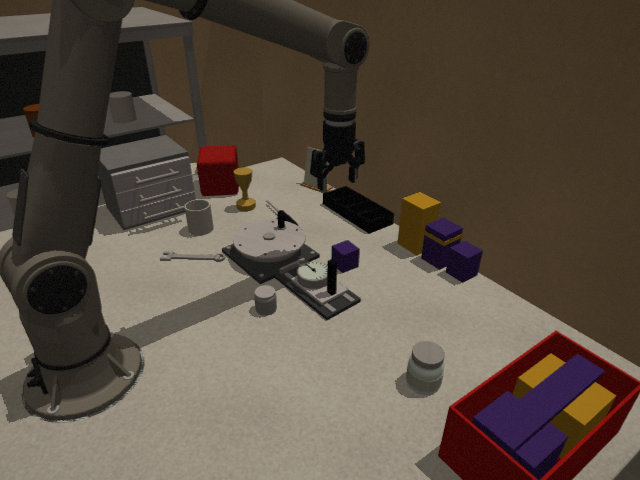

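The scene view shows the hub at (362,269), the knob at (351,284) and the dial at (316,224). The side view shows the hub at (269,237), the dial at (314,268), the post top at (331,262) and the knob at about (281,218). Next I cast rays from these pixels.

```bash
cat > h.py <<'E'
import numpy as np,cv2
from workcell import status, imaging, env
np.set_printoptions(suppress=True,precision=2)
from scipy.spatial.transform import Rotation as R
def ray(n,u,v,z,T=None):
    c=imaging.get_calibration(n); P=c["pose"] if T is None else T
    d=P[:3,:3]@(np.linalg.inv(c["mtx"])@[u,v,1]); o=P[:3,3]
    return o+d*(z-o[2])/d[2]
def wristT(s):
    T=np.eye(4);T[:3,:3]=R.from_euler('xyz',s["tool_rot"],degrees=True).as_matrix();T[:3,3]=s["eef_pos"]
    return T@imaging.get_calibration("wrist")["tool_from_camera"]
E
python3 - <<'E'
from h import *
for n,u,v,z,l in [("scene",362,269,64,"hub"),("side",269,236,64,"hub"),("scene",316,224,55,"dial"),("side",314,268,55,"dial"),("scene",351,280,102,"knobtop"),("side",281,211,102,"knobtop"),("side",331,261,120,"posttop"),("side",360,298,12,"cornerA"),("side",328,315,12,"cornerB")]:
    print(l,n,ray(n,u,v,z))
a=cv2.imread("pics/scene0.png");b=cv2.imread("pics/side0.png")
A=cv2.resize(a[190:330,250:430],None,fx=4,fy=4,interpolation=2);B=cv2.resize(b[190:330,210:380],None,fx=4,fy=4,interpolation=2)
cv2.imwrite("pics/c1.png",A);cv2.imwrite("pics/c2.png",B)
E
```

```text
hub scene [538.34 158.71  64.  ]
hub side [537.54 153.93  64.  ]
dial scene [550.58 -35.29  55.  ]
dial side [557.56 -32.15  55.  ]
knobtop scene [595.33 183.09 102.  ]
knobtop side [605.19 196.62 102.  ]
posttop side [ 553.48 -106.74  120.  ]
cornerA side [ 610.7  -152.29   12.  ]
cornerB side [ 509.04 -156.73   12.  ]
```

View pics/c2.png

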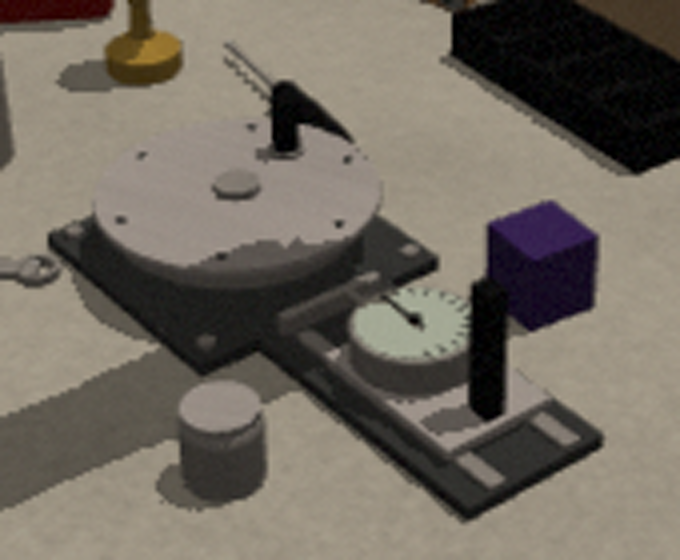

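```bash
python3 - <<'E'
from h import *
for n,u,v,z,l in [("side",360,299.5,12,"cornerA"),("side",326,319.5,12,"cornerB"),("scene",459,310,85,"mug"),("scene",418,368,130,"trophy"),("scene",285,248,60,"gift"),("scene",355,203,55,"tin"),("scene",345,330,25,"scrdr"),("scene",410,274,5,"wrench")]:
    print(l,n,ray(n,u,v,z))
s=status.read_state();p,d=imaging.grab_frame("wrist");cv2.imwrite("pics/w0.png",p[:,:,::-1]);np.save("pics/w0T.npy",wristT(s));print(s["eef_pos"])
E
```

```text
cornerA side [ 606.96 -156.74   12.  ]
cornerB side [ 495.84 -166.59   12.  ]
mug scene [426.07 392.41  85.  ]
trophy scene [617.51 446.98 130.  ]
gift scene [666.8  -15.62  60.  ]
tin scene [415.09 -30.86  55.  ]
scrdr scene [665.33 256.38  25.  ]
wrench scene [416.76 223.37   5.  ]
[649.43   0.06 223.5 ]
```

View pics/w0.png

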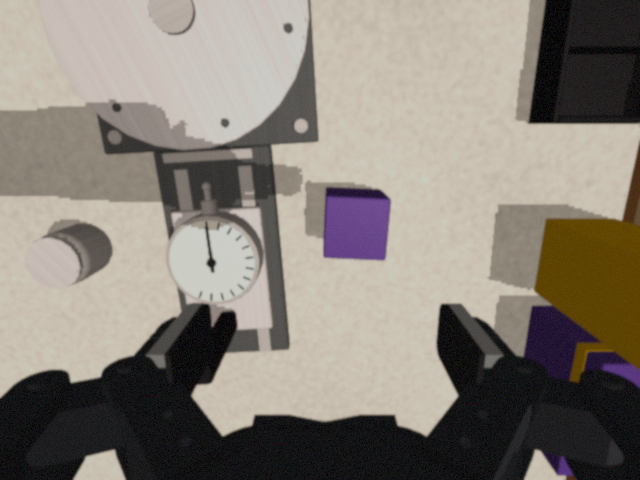

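The wrist view shows the dial centre at (211,262), the needle pivot there, the hub at (171,10), and the stand's right edge running from (270,147) to (288,348).

```bash
python3 - <<'E'
from h import *
T=np.load("pics/w0T.npy")
f=lambda u,v,z:ray("wrist",u,v,z,T)[:2]
h=f(171,10,64);d=f(211,262,55);print("hub",h,"dial",d,np.linalg.norm(h-d))
e=f(288,348,12)-f(272,165,12);print("edge",e/np.linalg.norm(e))
e=f(317,140,12)-f(104,153,12);print("front edge",e/np.linalg.norm(e))
for hh in (h,np.array([538,156])):
  u=(d-hh)/np.linalg.norm(d-hh);print(u, "post",d+70*u,"home post",hh+222*u, np.degrees(np.arctan2(-u[0],-u[1])))
E
```

```text
hub [539.17 156.49] dial [549.52 -38.59] 195.35030644156487
edge [ 0.05 -1.  ]
front edge [1.   0.06]
[ 0.05 -1.  ] post [ 553.22 -108.49] home post [550.93 -65.2 ] -3.036323566013605
[ 0.06 -1.  ] post [ 553.65 -108.46] home post [551.12 -65.61] -3.3872376049409088
```

{"api": "carry_out", "payload": {
  "motion": [
    {"grip": 0,"tx": -3.2,"ty": -1.9},
    {"grip": 0,"tx": -3.2,"ty": -1.9},
    {"grip": 0,"tx": -3.2,"ty": -1.9},
    {"grip": 0,"tx": -3.2,"ty": -1.9},
    {"grip": 0,"tx": -3.2,"ty": -1.8},
    {"grip": 0,"rz": -3.2},
    {"grip": 0,"tz": 3.2},
    {"grip": 0,"tz": 3.2},
    {"grip": 0,"tz": 3.2},
    {"grip": 0,"tz": 2.9}
  ],
  "force": 20
}}

```text
validation failed for argument at $.mo...
```

{"api": "carry_out", "payload": {
  "motion": [
    {"grip": 0,"tx": -3.2,"ty": -1.9,"tz": 0,"rx": 0,"ry": 0,"rz": 0},
    {"grip": 0,"tx": -3.2,"ty": -1.9,"tz": 0,"rx": 0,"ry": 0,"rz": 0},
    {"grip": 0,"tx": -3.2,"ty": -1.9,"tz": 0,"rx": 0,"ry": 0,"rz": 0},
    {"grip": 0,"tx": -3.2,"ty": -1.9,"tz": 0,"rx": 0,"ry": 0,"rz": 0},
    {"grip": 0,"tx": -3.2,"ty": -1.8,"tz": 0,"rx": 0,"ry": 0,"rz": 0},
    {"grip": 0,"tx": 0,"ty": 0,"tz": 0,"rx": 0,"ry": 0,"rz": -3.2},
    {"grip": 0,"tx": 0,"ty": 0,"tz": 3.2,"rx": 0,"ry": 0,"rz": 0},
    {"grip": 0,"tx": 0,"ty": 0,"tz": 3.2,"rx": 0,"ry": 0,"rz": 0},
    {"grip": 0,"tx": 0,"ty": 0,"tz": 3.2,"rx": 0,"ry": 0,"rz": 0},
    {"grip": 0,"tx": 0,"ty": 0,"tz": 2.9,"rx": 0,"ry": 0,"rz": 0}
  ],
  "force": 20
}}

```text
clock: 0.98
eef_pos: [555.3, -159.9, 97.7]
tool_rot: [-180.0, -0.0, 93.2]
wrist_force: [0.7, -0.9, 0.1]
gripper_width: 0.0
```

{"api": "carry_out", "payload": {
  "motion": [
    {"grip": 0,"tx": 0.6,"ty": 0,"tz": 0,"rx": 0,"ry": 0,"rz": 0},
    {"grip": 0,"tx": 0.6,"ty": 0,"tz": 0,"rx": 0,"ry": 0,"rz": 0},
    {"grip": 0,"tx": 0.6,"ty": 0,"tz": 0,"rx": 0,"ry": 0,"rz": 0},
    {"grip": 0,"tx": 0.4,"ty": 0,"tz": 0,"rx": 0,"ry": 0,"rz": 0},
    {"grip": 0,"tx": 0.3,"ty": 0,"tz": 0,"rx": 0,"ry": 0,"rz": 0},
    {"grip": 0,"tx": 0.3,"ty": 0,"tz": 0,"rx": 0,"ry": 0,"rz": 0},
    {"grip": 0,"tx": 0.3,"ty": 0,"tz": 0,"rx": 0,"ry": 0,"rz": 0},
    {"grip": 0,"tx": 0.3,"ty": 0,"tz": 0,"rx": 0,"ry": 0,"rz": 0},
    {"grip": 0,"tx": 0.3,"ty": 0,"tz": 0,"rx": 0,"ry": 0,"rz": 0},
    {"grip": 0,"tx": 0.3,"ty": 0,"tz": 0,"rx": 0,"ry": 0,"rz": 0}
  ]
}}

```text
clock: 1.82
eef_pos: [554.8, -124.6, 100.7]
tool_rot: [179.8, 0.4, 93.1]
wrist_force: [0.7, -7.7, 1.5]
gripper_width: -0.1
```

{"api": "carry_out", "payload": {
  "motion": [
    {"grip": 0,"tx": 0.3,"ty": 0,"tz": 0,"rx": 0,"ry": 0,"rz": 0},
    {"grip": 0,"tx": 0.3,"ty": 0,"tz": 0,"rx": 0,"ry": 0,"rz": 0},
    {"grip": 0,"tx": 0.3,"ty": 0,"tz": 0,"rx": 0,"ry": 0,"rz": 0},
    {"grip": 0,"tx": 0.3,"ty": 0,"tz": 0,"rx": 0,"ry": 0,"rz": 0},
    {"grip": 0,"tx": 0.3,"ty": 0,"tz": 0,"rx": 0,"ry": 0,"rz": 0},
    {"grip": 0,"tx": 0.3,"ty": 0,"tz": 0,"rx": 0,"ry": 0,"rz": 0},
    {"grip": 0,"tx": 0.3,"ty": 0,"tz": 0,"rx": 0,"ry": 0,"rz": 0},
    {"grip": 0,"tx": 0.3,"ty": 0,"tz": 0,"rx": 0,"ry": 0,"rz": 0},
    {"grip": 0,"tx": 0.3,"ty": 0,"tz": 0,"rx": 0,"ry": 0,"rz": 0},
    {"grip": 0,"tx": 0.3,"ty": 0,"tz": 0,"rx": 0,"ry": 0,"rz": 0}
  ]
}}

```text
clock: 2.65
eef_pos: [553.1, -94.9, 100.7]
tool_rot: [179.8, 0.3, 93.0]
wrist_force: [0.8, -7.7, 2.8]
gripper_width: -0.0
```

{"api": "carry_out", "payload": {
  "motion": [
    {"grip": 0,"tx": 0.1,"ty": 0,"tz": 0,"rx": 0,"ry": 0,"rz": 0},
    {"grip": 0,"tx": 0.1,"ty": 0,"tz": 0,"rx": 0,"ry": 0,"rz": 0},
    {"grip": 0,"tx": 0.1,"ty": 0,"tz": 0,"rx": 0,"ry": 0,"rz": 0},
    {"grip": 0,"tx": 0.1,"ty": 0,"tz": 0,"rx": 0,"ry": 0,"rz": 0},
    {"grip": 0,"tx": 0.0,"ty": 0,"tz": 0,"rx": 0,"ry": 0,"rz": 0},
    {"grip": 0,"tx": 0.0,"ty": 0,"tz": 0,"rx": 0,"ry": 0,"rz": 0},
    {"grip": 0,"tx": 0.0,"ty": 0,"tz": 0,"rx": 0,"ry": 0,"rz": 0},
    {"grip": 0,"tx": 0,"ty": 0,"tz": 0,"rx": 0,"ry": 0,"rz": 0},
    {"grip": 0,"tx": 0,"ty": 0,"tz": 0,"rx": 0,"ry": 0,"rz": 0},
    {"grip": 0,"tx": 0,"ty": 0,"tz": 0,"rx": 0,"ry": 0,"rz": 0}
  ]
}}

```text
clock: 3.48
eef_pos: [552.8, -90.3, 100.7]
tool_rot: [179.8, 0.3, 93.1]
wrist_force: [-0.5, -6.8, 3.0]
gripper_width: -0.1
```

{"api": "carry_out", "payload": {
  "motion": [
    {"grip": 0,"tx": 0.1,"ty": 0,"tz": 0,"rx": 0,"ry": 0,"rz": 0},
    {"grip": 0,"tx": 0.1,"ty": 0,"tz": 0,"rx": 0,"ry": 0,"rz": 0},
    {"grip": 0,"tx": 0.1,"ty": 0,"tz": 0,"rx": 0,"ry": 0,"rz": 0},
    {"grip": 0,"tx": 0.1,"ty": 0,"tz": 0,"rx": 0,"ry": 0,"rz": 0},
    {"grip": 0,"tx": 0.0,"ty": 0,"tz": 0,"rx": 0,"ry": 0,"rz": 0},
    {"grip": 0,"tx": 0.0,"ty": 0,"tz": 0,"rx": 0,"ry": 0,"rz": 0},
    {"grip": 0,"tx": 0.0,"ty": 0,"tz": 0,"rx": 0,"ry": 0,"rz": 0},
    {"grip": 0,"tx": 0,"ty": 0,"tz": 0,"rx": 0,"ry": 0,"rz": 0},
    {"grip": 0,"tx": 0,"ty": 0,"tz": 0,"rx": 0,"ry": 0,"rz": 0},
    {"grip": 0,"tx": 0,"ty": 0,"tz": 0,"rx": 0,"ry": 0,"rz": 0}
  ]
}}

```text
clock: 4.32
eef_pos: [552.6, -86.5, 100.7]
tool_rot: [179.8, 0.3, 93.1]
wrist_force: [0.3, -7.1, 2.3]
gripper_width: -0.1
```

{"api": "carry_out", "payload": {
  "motion": [
    {"grip": 0,"tx": 0.1,"ty": 0,"tz": 0,"rx": 0,"ry": 0,"rz": 0},
    {"grip": 0,"tx": 0.1,"ty": 0,"tz": 0,"rx": 0,"ry": 0,"rz": 0},
    {"grip": 0,"tx": 0.1,"ty": 0,"tz": 0,"rx": 0,"ry": 0,"rz": 0},
    {"grip": 0,"tx": 0.1,"ty": 0,"tz": 0,"rx": 0,"ry": 0,"rz": 0},
    {"grip": 0,"tx": 0.0,"ty": 0,"tz": 0,"rx": 0,"ry": 0,"rz": 0},
    {"grip": 0,"tx": 0.0,"ty": 0,"tz": 0,"rx": 0,"ry": 0,"rz": 0},
    {"grip": 0,"tx": 0.0,"ty": 0,"tz": 0,"rx": 0,"ry": 0,"rz": 0},
    {"grip": 0,"tx": 0,"ty": 0,"tz": 0,"rx": 0,"ry": 0,"rz": 0},
    {"grip": 0,"tx": 0,"ty": 0,"tz": 0,"rx": 0,"ry": 0,"rz": 0},
    {"grip": 0,"tx": 0,"ty": 0,"tz": 0,"rx": 0,"ry": 0,"rz": 0}
  ]
}}

```text
clock: 5.15
eef_pos: [552.5, -84.7, 100.8]
tool_rot: [179.8, 0.4, 93.0]
wrist_force: [0.3, -10.1, 2.5]
gripper_width: -0.0
```

{"api": "carry_out", "payload": {
  "motion": [
    {"grip": 0,"tx": 0.1,"ty": 0,"tz": 0,"rx": 0,"ry": 0,"rz": 0},
    {"grip": 0,"tx": 0.1,"ty": 0,"tz": 0,"rx": 0,"ry": 0,"rz": 0},
    {"grip": 0,"tx": 0.0,"ty": 0,"tz": 0,"rx": 0,"ry": 0,"rz": 0},
    {"grip": 0,"tx": 0.0,"ty": 0,"tz": 0,"rx": 0,"ry": 0,"rz": 0},
    {"grip": 0,"tx": 0.0,"ty": 0,"tz": 0,"rx": 0,"ry": 0,"rz": 0},
    {"grip": 0,"tx": 0.0,"ty": 0,"tz": 0,"rx": 0,"ry": 0,"rz": 0},
    {"grip": 0,"tx": 0.0,"ty": 0,"tz": 0,"rx": 0,"ry": 0,"rz": 0},
    {"grip": 0,"tx": 0,"ty": 0,"tz": 0,"rx": 0,"ry": 0,"rz": 0},
    {"grip": 0,"tx": 0,"ty": 0,"tz": 0,"rx": 0,"ry": 0,"rz": 0},
    {"grip": 0,"tx": 0,"ty": 0,"tz": 0,"rx": 0,"ry": 0,"rz": 0}
  ]
}}

```text
clock: 5.98
eef_pos: [552.5, -84.7, 100.8]
tool_rot: [179.8, 0.6, 92.9]
wrist_force: [1.1, -13.2, 1.7]
gripper_width: -0.0
```

{"api": "carry_out", "payload": {
  "motion": [
    {"grip": 0,"tx": -2,"ty": 0,"tz": 0,"rx": 0,"ry": 0,"rz": 0},
    {"grip": 0,"tx": 0,"ty": 0,"tz": 3.2,"rx": 0,"ry": 0,"rz": 0},
    {"grip": 0,"tx": 0,"ty": 0,"tz": 0,"rx": 0,"ry": 0,"rz": 0},
    {"grip": 0,"tx": 0,"ty": 0,"tz": 0,"rx": 0,"ry": 0,"rz": 0},
    {"grip": 0,"tx": 0,"ty": 0,"tz": 0,"rx": 0,"ry": 0,"rz": 0},
    {"grip": 0,"tx": 0,"ty": 0,"tz": 0,"rx": 0,"ry": 0,"rz": 0},
    {"grip": 0,"tx": 0,"ty": 0,"tz": 0,"rx": 0,"ry": 0,"rz": 0},
    {"grip": 0,"tx": 0,"ty": 0,"tz": 0,"rx": 0,"ry": 0,"rz": 0},
    {"grip": 0,"tx": 0,"ty": 0,"tz": 0,"rx": 0,"ry": 0,"rz": 0},
    {"grip": 0,"tx": 0,"ty": 0,"tz": 0,"rx": 0,"ry": 0,"rz": 0}
  ]
}}

```text
clock: 6.82
eef_pos: [552.7, -96.0, 67.8]
tool_rot: [180.0, 0.0, 93.2]
wrist_force: [0.1, 0.2, -0.6]
gripper_width: 0.3
```

I gave one row the wrong sign, so the tool went down 3 cm behind the post. The wrist force reads about 0, so it touched nothing. Now going up.

{"api": "carry_out", "payload": {
  "motion": [
    {"grip": 0,"tx": 0,"ty": 0,"tz": -4,"rx": 0,"ry": 0,"rz": 0},
    {"grip": 0,"tx": 0,"ty": 0,"tz": -4,"rx": 0,"ry": 0,"rz": 0},
    {"grip": 0,"tx": 0,"ty": 0,"tz": -4,"rx": 0,"ry": 0,"rz": 0},
    {"grip": 0,"tx": 0,"ty": 0,"tz": -4,"rx": 0,"ry": 0,"rz": 0},
    {"grip": 0,"tx": 4,"ty": 1,"tz": 0,"rx": 0,"ry": 0,"rz": 0},
    {"grip": 0,"tx": 4,"ty": 1,"tz": 0,"rx": 0,"ry": 0,"rz": 0},
    {"grip": 0,"tx": 4,"ty": 1,"tz": 0,"rx": 0,"ry": 0,"rz": 0},
    {"grip": 0,"tx": 4,"ty": 1,"tz": 0,"rx": 0,"ry": 0,"rz": 0},
    {"grip": 0,"tx": 4,"ty": 1,"tz": 0,"rx": 0,"ry": 0,"rz": 0},
    {"grip": 0,"tx": 0,"ty": 0,"tz": 0,"rx": 0,"ry": 0,"rz": 0}
  ]
}}

```text
clock: 7.65
eef_pos: [591.0, 119.0, 227.4]
tool_rot: [179.9, -0.4, 94.0]
wrist_force: [-1.3, 1.5, 0.6]
gripper_width: -0.1
```

```bash
python3 - <<'E'
from h import *
s=status.read_state();p,d=imaging.grab_frame("wrist");cv2.imwrite("pics/w1.png",p[:,:,::-1]);np.save("pics/w1T.npy",wristT(s));print(s["eef_pos"],s["tool_rot"],s["joints"])
p,d=imaging.grab_frame("side");cv2.imwrite("pics/side1.png",p[:,:,::-1])
E
```

```text
[590.99 118.96 227.44] [179.93  -0.44  94.01] [-13.72  17.8   -1.87  94.62   0.16  67.44 -11.55]
```

View pics/w1.png

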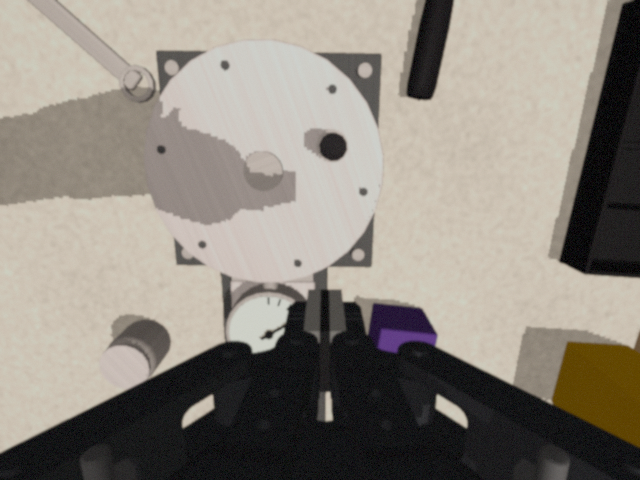

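The gauge is home: the dial is at (268,333) with the needle about 1.1 rad clockwise, so on the plain ring. The knob top is at (333,147), the hub at (264,171), and the platter rim runs from (145,160) to (383,160).

```bash
python3 - <<'E'
from h import *
T=np.load("pics/w1T.npy")
f=lambda u,v,z:ray("wrist",u,v,z,T)[:2]
img=cv2.imread("pics/w1.png")
h=f(264,171,64);k=f(333,147,102);print("hub",h,"knob",k,k-h,np.linalg.norm(k-h),np.degrees(np.arctan2(*(k-h)[::-1])))
print("rim L,R,T,B",f(145,160,58),f(383,160,58),f(264,40,58),f(264,281,58))
p=np.array([f(145,160,58),f(383,160,58),f(264,40,58),f(264,281,58)])
A=np.c_[2*p,np.ones(4)];c=np.linalg.lstsq(A,(p**2).sum(1),rcond=None)[0];print("circle",c[:2],np.sqrt(c[2]+c[0]**2+c[1]**2))
print("dial",f(268,333,55))
S=cv2.imread("pics/side1.png");cv2.imwrite("pics/s1c.png",cv2.resize(S[200:310,220:370],None,fx=5,fy=5,interpolation=2))
E
```

```text
hub [539.91 158.  ] knob [593.7  181.53] [53.79 23.53] 58.70985246556682 23.62213173484712
rim L,R,T,B [440.86 159.59] [636.72 173.22] [536.31 255.96] [541.68  59.89]
circle [539.38 157.96] 98.30321483418096
dial [546.46   6.56]
```

View pics/s1c.png

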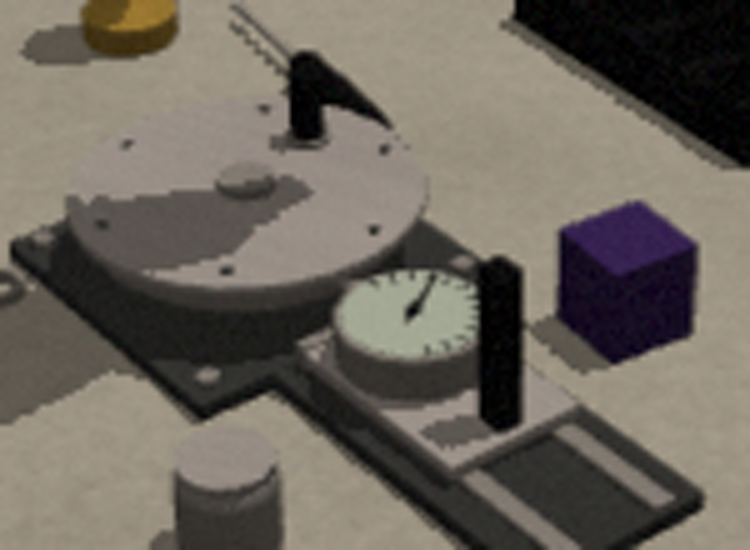

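{"api": "carry_out", "payload": {
  "motion": [
    {"grip": 0.6,"tx": 1.9,"ty": 0.2,"tz": 0,"rx": 0,"ry": 0,"rz": 0},
    {"grip": 0.6,"tx": 1.9,"ty": 0.2,"tz": 0,"rx": 0,"ry": 0,"rz": 0},
    {"grip": 0.6,"tx": 1.9,"ty": 0.2,"tz": 0,"rx": 0,"ry": 0,"rz": 0},
    {"grip": 0.6,"tx": 1.8,"ty": 0.1,"tz": 0,"rx": 0,"ry": 0,"rz": 0},
    {"grip": 0.6,"tx": 0,"ty": 0,"tz": 3,"rx": 0,"ry": 0,"rz": 0},
    {"grip": 0.6,"tx": 0,"ty": 0,"tz": 3,"rx": 0,"ry": 0,"rz": 0},
    {"grip": 0.6,"tx": 0,"ty": 0,"tz": 3,"rx": 0,"ry": 0,"rz": 0},
    {"grip": 0.6,"tx": 0,"ty": 0,"tz": 0,"rx": 0,"ry": 0,"rz": 0},
    {"grip": 0.6,"tx": 0,"ty": 0,"tz": 0,"rx": 0,"ry": 0,"rz": 0},
    {"grip": 0.6,"tx": 0,"ty": 0,"tz": 0,"rx": 0,"ry": 0,"rz": 0}
  ]
}}

```text
clock: 8.58
eef_pos: [595.4, 180.7, 139.2]
tool_rot: [179.9, -0.0, 93.1]
wrist_force: [0.7, 0.1, 0.1]
gripper_width: 51.1
```

```bash
cat >> h.py <<'E'
def needle(img,n="side",pix=(302.2,262.8),T=None,up=93.2):
    c=imaging.get_calibration(n);P=c["pose"] if T is None else T
    o=ray(n,*pix,55,T); g=cv2.GaussianBlur(cv2.cvtColor(img,cv2.COLOR_BGR2GRAY),(0,0),0.5).astype(np.float32)
    th=np.arange(-0.5,4.2,0.02);r=np.arange(9,29,1.)
    a=np.radians(up)-th[:,None]
    X=np.stack([o[0]+r*np.cos(a),o[1]+r*np.sin(a),np.full(a.shape[:1]+r.shape,55.),np.ones(a.shape[:1]+r.shape)],-1)
    q=(X@np.linalg.inv(P).T)[...,:3]@c["mtx"].T
    m=(q[...,:2]/q[...,2:]).astype(np.float32)
    v=cv2.remap(g,m[...,0].copy(),m[...,1].copy(),cv2.INTER_LINEAR).mean(1)
    i=v.argmin();w=np.clip(np.median(v)-10-v,0,None)*(abs(th-th[i])<.35)
    return (w*th).sum()/max(w.sum(),1e-6),v.min(),np.median(v)
E
python3 - <<'E'
from h import *
print(needle(cv2.imread("pics/side1.png")))
print(needle(cv2.imread("pics/side0.png"),pix=(313.7,270)))
T=np.load("pics/w1T.npy");print(needle(cv2.imread("pics/w1.png"),"wrist",(268,333),T))
s=status.read_state();print(s["eef_pos"],s["wrist_force"])
E
```

```text
(np.float64(0.8757807055516224), np.float32(85.51211), np.float32(162.7728))
(np.float64(0.01627012592165312), np.float32(84.77539), np.float32(161.99448))
(np.float64(2.1253457554941115), np.float32(41.25698), np.float32(115.50371))
[595.36 180.73 139.16] [0.72 0.1  0.12]
```

{"api": "carry_out", "payload": {
  "motion": [
    {"grip": 0.6,"tx": 0,"ty": 0,"tz": 2.5,"rx": 0,"ry": 0,"rz": 0},
    {"grip": 0.6,"tx": 0,"ty": 0,"tz": 2.5,"rx": 0,"ry": 0,"rz": 0},
    {"grip": 0.6,"tx": 0,"ty": 0,"tz": 0,"rx": 0,"ry": 0,"rz": 0},
    {"grip": 0.4,"tx": 0,"ty": 0,"tz": 0,"rx": 0,"ry": 0,"rz": 0},
    {"grip": 0.2,"tx": 0,"ty": 0,"tz": 0,"rx": 0,"ry": 0,"rz": 0},
    {"grip": 0.2,"tx": 0,"ty": 0,"tz": 0,"rx": 0,"ry": 0,"rz": 0},
    {"grip": 0.2,"tx": 0,"ty": 0,"tz": 0,"rx": 0,"ry": 0,"rz": 0},
    {"grip": 0.2,"tx": 0,"ty": 0,"tz": 0,"rx": 0,"ry": 0,"rz": 0},
    {"grip": 0.2,"tx": 0,"ty": 0,"tz": 0,"rx": 0,"ry": 0,"rz": 0},
    {"grip": 0.2,"tx": 0,"ty": 0,"tz": 0,"rx": 0,"ry": 0,"rz": 0}
  ],
  "force": 20
}}

```text
clock: 9.42
eef_pos: [593.4, 181.7, 90.1]
tool_rot: [-179.9, -0.0, 93.2]
wrist_force: [-5.2, -1.3, 7.6]
gripper_width: 18.6
```

```bash
python3 - <<'E'
from h import *
s=status.read_state();print(s["eef_pos"],s["wrist_force"])
c,sn=np.cos(np.radians(3.2)),np.sin(np.radians(3.2))
p=lambda a:60*np.array([np.cos(np.radians(a)),np.sin(np.radians(a))])
for k in range(12):
    o=[]
    for j in range(0,10,2):
        a=24+30*k+3*j;d=(p(a+6)-p(a))/2
        o.append((round((-sn*d[0]+c*d[1])/10,2),round((c*d[0]+sn*d[1])/10,2)))
    print(24+30*k,o)
p,d=imaging.grab_frame("side");cv2.imwrite("pics/s2.png",p[:,:,::-1]);print(needle(p[:,:,::-1].copy()))
E
```

```text
[593.36 181.72  90.08] [-5.2  -1.34  7.57]
24 [(np.float64(0.29), np.float64(-0.13)), (np.float64(0.27), np.float64(-0.16)), (np.float64(0.25), np.float64(-0.18)), (np.float64(0.23), np.float64(-0.21)), (np.float64(0.21), np.float64(-0.23))]
54 [(np.float64(0.19), np.float64(-0.25)), (np.float64(0.16), np.float64(-0.27)), (np.float64(0.13), np.float64(-0.29)), (np.float64(0.1), np.float64(-0.3)), (np.float64(0.07), np.float64(-0.31))]
84 [(np.float64(0.03), np.float64(-0.31)), (np.float64(0.0), np.float64(-0.31)), (np.float64(-0.03), np.float64(-0.31)), (np.float64(-0.06), np.float64(-0.31)), (np.float64(-0.1), np.float64(-0.3))]
114 [(np.float64(-0.13), np.float64(-0.29)), (np.float64(-0.16), np.float64(-0.27)), (np.float64(-0.18), np.float64(-0.25)), (np.float64(-0.21), np.float64(-0.23)), (np.float64(-0.23), np.float64(-0.21))]
144 [(np.float64(-0.25), np.float64(-0.19)), (np.float64(-0.27), np.float64(-0.16)), (np.float64(-0.29), np.float64(-0.13)), (np.float64(-0.3), np.float64(-0.1)), (np.float64(-0.31), np.float64(-0.07))]
174 [(np.float64(-0.31), np.float64(-0.03)), (np.float
[... 696 characters left out ...]
1)), (np.float64(0.1), np.float64(0.3))]
294 [(np.float64(0.13), np.float64(0.29)), (np.float64(0.16), np.float64(0.27)), (np.float64(0.18), np.float64(0.25)), (np.float64(0.21), np.float64(0.23)), (np.float64(0.23), np.float64(0.21))]
324 [(np.float64(0.25), np.float64(0.19)), (np.float64(0.27), np.float64(0.16)), (np.float64(0.29), np.float64(0.13)), (np.float64(0.3), np.float64(0.1)), (np.float64(0.31), np.float64(0.07))]
354 [(np.float64(0.31), np.float64(0.03)), (np.float64(0.31), np.float64(0.0)), (np.float64(0.31), np.float64(-0.03)), (np.float64(0.31), np.float64(-0.06)), (np.float64(0.3), np.float64(-0.1))]
(np.float64(0.877362496639247), np.float32(84.61401), np.float32(164.50533))
```

{"api": "carry_out", "payload": {
  "motion": [
    {"grip": 0.2,"tx": 0.29,"ty": -0.28,"tz": -0.2,"rx": 0,"ry": 0,"rz": 0},
    {"grip": 0.2,"tx": 0.29,"ty": -0.13,"tz": 0,"rx": 0,"ry": 0,"rz": 0},
    {"grip": 0.2,"tx": 0.27,"ty": -0.16,"tz": 0,"rx": 0,"ry": 0,"rz": 0},
    {"grip": 0.2,"tx": 0.27,"ty": -0.16,"tz": 0,"rx": 0,"ry": 0,"rz": 0},
    {"grip": 0.2,"tx": 0.25,"ty": -0.18,"tz": 0,"rx": 0,"ry": 0,"rz": 0},
    {"grip": 0.2,"tx": 0.25,"ty": -0.18,"tz": 0,"rx": 0,"ry": 0,"rz": 0},
    {"grip": 0.2,"tx": 0.23,"ty": -0.21,"tz": 0,"rx": 0,"ry": 0,"rz": 0},
    {"grip": 0.2,"tx": 0.23,"ty": -0.21,"tz": 0,"rx": 0,"ry": 0,"rz": 0},
    {"grip": 0.2,"tx": 0.21,"ty": -0.23,"tz": 0,"rx": 0,"ry": 0,"rz": 0},
    {"grip": 0.2,"tx": 0.21,"ty": -0.23,"tz": 0,"rx": 0,"ry": 0,"rz": 0}
  ]
}}

```text
clock: 10.3
eef_pos: [573.5, 206.5, 90.2]
tool_rot: [179.9, -0.1, 93.2]
wrist_force: [2.8, -1.3, 1.9]
gripper_width: 18.1
```

```bash
cat > n.py <<'E'
from h import *
import sys
s=status.read_state();p,d=imaging.grab_frame("side");im=p[:,:,::-1].copy();cv2.imwrite(f"pics/{sys.argv[1]}.png",im)
e=s["eef_pos"]-[539.3,157.5,0];print("phi",np.degrees(np.arctan2(e[1],e[0])),"r",np.hypot(*e[:2]),s["eef_pos"],s["wrist_force"],"needle",needle(im),s["clock"])
E
python3 n.py a1
```

```text
phi 55.069718785272876 r 59.743709860358386 [573.51 206.48  90.17] [ 2.81 -1.29  1.94] needle (np.float64(0.8777746485765392), np.float32(84.757324), np.float32(163.91977)) 10.3
```

{"api": "carry_out", "payload": {
  "motion": [
    {"grip": 0.2,"tx": 0.19,"ty": -0.25,"tz": 0,"rx": 0,"ry": 0,"rz": 0},
    {"grip": 0.2,"tx": 0.19,"ty": -0.25,"tz": 0,"rx": 0,"ry": 0,"rz": 0},
    {"grip": 0.2,"tx": 0.16,"ty": -0.27,"tz": 0,"rx": 0,"ry": 0,"rz": 0},
    {"grip": 0.2,"tx": 0.16,"ty": -0.27,"tz": 0,"rx": 0,"ry": 0,"rz": 0},
    {"grip": 0.2,"tx": 0.13,"ty": -0.29,"tz": 0,"rx": 0,"ry": 0,"rz": 0},
    {"grip": 0.2,"tx": 0.13,"ty": -0.29,"tz": 0,"rx": 0,"ry": 0,"rz": 0},
    {"grip": 0.2,"tx": 0.1,"ty": -0.3,"tz": 0,"rx": 0,"ry": 0,"rz": 0},
    {"grip": 0.2,"tx": 0.1,"ty": -0.3,"tz": 0,"rx": 0,"ry": 0,"rz": 0},
    {"grip": 0.2,"tx": 0.07,"ty": -0.31,"tz": 0,"rx": 0,"ry": 0,"rz": 0},
    {"grip": 0.2,"tx": 0.07,"ty": -0.31,"tz": 0,"rx": 0,"ry": 0,"rz": 0}
  ]
}}

```text
clock: 11.18
eef_pos: [544.0, 217.9, 90.1]
tool_rot: [179.9, -0.1, 93.2]
wrist_force: [3.9, 0.9, 6.1]
gripper_width: 18.1
```

```bash
python3 n.py a2
```

```text
phi 85.56188904189915 r 60.59584521563675 [543.99 217.91  90.05] [3.88 0.88 6.12] needle (np.float64(0.8791190486026279), np.float32(85.96641), np.float32(163.7557)) 11.1833
```

{"api": "carry_out", "payload": {
  "motion": [
    {"grip": 0.2,"tx": 0.03,"ty": -0.31,"tz": 0,"rx": 0,"ry": 0,"rz": 0},
    {"grip": 0.2,"tx": 0.03,"ty": -0.31,"tz": 0,"rx": 0,"ry": 0,"rz": 0},
    {"grip": 0.2,"tx": 0,"ty": -0.31,"tz": 0,"rx": 0,"ry": 0,"rz": 0},
    {"grip": 0.2,"tx": 0,"ty": -0.31,"tz": 0,"rx": 0,"ry": 0,"rz": 0},
    {"grip": 0.2,"tx": -0.03,"ty": -0.31,"tz": 0,"rx": 0,"ry": 0,"rz": 0},
    {"grip": 0.2,"tx": -0.03,"ty": -0.31,"tz": 0,"rx": 0,"ry": 0,"rz": 0},
    {"grip": 0.2,"tx": -0.06,"ty": -0.31,"tz": 0,"rx": 0,"ry": 0,"rz": 0},
    {"grip": 0.2,"tx": -0.06,"ty": -0.31,"tz": 0,"rx": 0,"ry": 0,"rz": 0},
    {"grip": 0.2,"tx": -0.1,"ty": -0.3,"tz": 0,"rx": 0,"ry": 0,"rz": 0},
    {"grip": 0.2,"tx": -0.1,"ty": -0.3,"tz": 0,"rx": 0,"ry": 0,"rz": 0}
  ]
}}

```text
clock: 12.07
eef_pos: [513.1, 213.0, 90.0]
tool_rot: [180.0, -0.1, 93.2]
wrist_force: [3.5, 0.6, 6.4]
gripper_width: 18.1
```

```bash
python3 n.py a3
```

```text
phi 115.30783211694073 r 61.383694404852996 [513.06 212.99  90.04] [3.47 0.55 6.43] needle (np.float64(1.7280238314167373), np.float32(96.32925), np.float32(157.51392)) 12.0667
```

{"api": "carry_out", "payload": {
  "motion": [
    {"grip": 0.2,"tx": -0.13,"ty": -0.29,"tz": 0,"rx": 0,"ry": 0,"rz": 0},
    {"grip": 0.2,"tx": -0.13,"ty": -0.29,"tz": 0,"rx": 0,"ry": 0,"rz": 0},
    {"grip": 0.2,"tx": -0.16,"ty": -0.27,"tz": 0,"rx": 0,"ry": 0,"rz": 0},
    {"grip": 0.2,"tx": 0,"ty": 0,"tz": 0,"rx": 0,"ry": 0,"rz": 0},
    {"grip": 0.2,"tx": 0,"ty": 0,"tz": 0,"rx": 0,"ry": 0,"rz": 0},
    {"grip": 0.2,"tx": 0,"ty": 0,"tz": 0,"rx": 0,"ry": 0,"rz": 0},
    {"grip": 0.2,"tx": 0,"ty": 0,"tz": 0,"rx": 0,"ry": 0,"rz": 0},
    {"grip": 0.2,"tx": 0,"ty": 0,"tz": 0,"rx": 0,"ry": 0,"rz": 0},
    {"grip": 0.2,"tx": 0,"ty": 0,"tz": 0,"rx": 0,"ry": 0,"rz": 0},
    {"grip": 0.2,"tx": 0,"ty": 0,"tz": 0,"rx": 0,"ry": 0,"rz": 0}
  ]
}}

```text
clock: 12.95
eef_pos: [503.9, 207.8, 90.0]
tool_rot: [-179.9, -0.0, 93.2]
wrist_force: [0.7, 0.6, 8.0]
gripper_width: 18.1
```

```bash
python3 n.py a4
```

```text
phi 125.13313582110058 r 61.52709728533695 [503.89 207.82  89.97] [0.7  0.59 8.01] needle (np.float64(1.472989932980772), np.float32(92.48555), np.float32(160.65176)) 12.95
```

{"api": "carry_out", "payload": {
  "motion": [
    {"grip": 0.2,"tx": -0.16,"ty": -0.27,"tz": 0,"rx": 0,"ry": 0,"rz": 0},
    {"grip": 0.2,"tx": -0.18,"ty": -0.25,"tz": 0,"rx": 0,"ry": 0,"rz": 0},
    {"grip": 0.2,"tx": -0.18,"ty": -0.25,"tz": 0,"rx": 0,"ry": 0,"rz": 0},
    {"grip": 0.2,"tx": 0,"ty": 0,"tz": 0,"rx": 0,"ry": 0,"rz": 0},
    {"grip": 0.2,"tx": 0,"ty": 0,"tz": 0,"rx": 0,"ry": 0,"rz": 0},
    {"grip": 0.2,"tx": 0,"ty": 0,"tz": 0,"rx": 0,"ry": 0,"rz": 0},
    {"grip": 0.2,"tx": 0,"ty": 0,"tz": 0,"rx": 0,"ry": 0,"rz": 0},
    {"grip": 0.2,"tx": 0,"ty": 0,"tz": 0,"rx": 0,"ry": 0,"rz": 0},
    {"grip": 0.2,"tx": 0,"ty": 0,"tz": 0,"rx": 0,"ry": 0,"rz": 0},
    {"grip": 0.2,"tx": 0,"ty": 0,"tz": 0,"rx": 0,"ry": 0,"rz": 0}
  ]
}}

```text
clock: 13.83
eef_pos: [496.8, 202.1, 90.0]
tool_rot: [-179.9, -0.0, 93.2]
wrist_force: [0.8, -0.6, 8.2]
gripper_width: 18.2
```

```bash
python3 n.py a5
```

```text
phi 133.60815694907936 r 61.63425165634808 [496.79 202.13  89.99] [ 0.77 -0.62  8.24] needle (np.float64(0.8697082283969325), np.float32(85.438034), np.float32(163.35674)) 13.8333
```

The hump near 115° tops out below 2, so it is the lesser one. I continue round.

{"api": "carry_out", "payload": {
  "motion": [
    {"grip": 0.2,"tx": -0.21,"ty": -0.23,"tz": 0,"rx": 0,"ry": 0,"rz": 0},
    {"grip": 0.2,"tx": -0.21,"ty": -0.23,"tz": 0,"rx": 0,"ry": 0,"rz": 0},
    {"grip": 0.2,"tx": -0.23,"ty": -0.21,"tz": 0,"rx": 0,"ry": 0,"rz": 0},
    {"grip": 0.2,"tx": -0.23,"ty": -0.21,"tz": 0,"rx": 0,"ry": 0,"rz": 0},
    {"grip": 0.2,"tx": -0.25,"ty": -0.19,"tz": 0,"rx": 0,"ry": 0,"rz": 0},
    {"grip": 0.2,"tx": -0.25,"ty": -0.19,"tz": 0,"rx": 0,"ry": 0,"rz": 0},
    {"grip": 0.2,"tx": -0.27,"ty": -0.16,"tz": 0,"rx": 0,"ry": 0,"rz": 0},
    {"grip": 0.2,"tx": -0.27,"ty": -0.16,"tz": 0,"rx": 0,"ry": 0,"rz": 0},
    {"grip": 0.2,"tx": -0.29,"ty": -0.13,"tz": 0,"rx": 0,"ry": 0,"rz": 0},
    {"grip": 0.2,"tx": -0.29,"ty": -0.13,"tz": 0,"rx": 0,"ry": 0,"rz": 0}
  ]
}}

```text
clock: 14.72
eef_pos: [480.8, 177.6, 90.0]
tool_rot: [179.9, -0.1, 93.3]
wrist_force: [4.3, 2.3, 5.3]
gripper_width: 18.0
```

```bash
python3 n.py a6
```

```text
phi 161.0361823670479 r 61.81676857448984 [480.84 177.59  90.04] [4.28 2.3  5.29] needle (np.float64(0.8783429751570803), np.float32(86.2041), np.float32(163.68697)) 14.7167
```

{"api": "carry_out", "payload": {
  "motion": [
    {"grip": 0.2,"tx": -0.3,"ty": -0.1,"tz": 0,"rx": 0,"ry": 0,"rz": 0},
    {"grip": 0.2,"tx": -0.3,"ty": -0.1,"tz": 0,"rx": 0,"ry": 0,"rz": 0},
    {"grip": 0.2,"tx": -0.31,"ty": -0.07,"tz": 0,"rx": 0,"ry": 0,"rz": 0},
    {"grip": 0.2,"tx": -0.31,"ty": -0.07,"tz": 0,"rx": 0,"ry": 0,"rz": 0},
    {"grip": 0.2,"tx": -0.31,"ty": -0.03,"tz": 0,"rx": 0,"ry": 0,"rz": 0},
    {"grip": 0.2,"tx": -0.31,"ty": -0.03,"tz": 0,"rx": 0,"ry": 0,"rz": 0},
    {"grip": 0.2,"tx": -0.31,"ty": 0,"tz": 0,"rx": 0,"ry": 0,"rz": 0},
    {"grip": 0.2,"tx": -0.31,"ty": 0,"tz": 0,"rx": 0,"ry": 0,"rz": 0},
    {"grip": 0.2,"tx": -0.31,"ty": 0.03,"tz": 0,"rx": 0,"ry": 0,"rz": 0},
    {"grip": 0.2,"tx": -0.31,"ty": 0.03,"tz": 0,"rx": 0,"ry": 0,"rz": 0}
  ]
}}

```text
clock: 15.6
eef_pos: [478.7, 147.5, 90.0]
tool_rot: [180.0, -0.2, 93.3]
wrist_force: [1.4, 3.7, 5.8]
gripper_width: 17.9
```

```bash
python3 n.py a7
```

```text
phi -170.62436221946717 r 61.4618733450869 [478.66 147.49  90.04] [1.4  3.67 5.84] needle (np.float64(0.8836997505030887), np.float32(84.07129), np.float32(164.64243)) 15.6
```

{"api": "carry_out", "payload": {
  "motion": [
    {"grip": 0.2,"tx": -0.31,"ty": 0.06,"tz": 0,"rx": 0,"ry": 0,"rz": 0},
    {"grip": 0.2,"tx": -0.31,"ty": 0.06,"tz": 0,"rx": 0,"ry": 0,"rz": 0},
    {"grip": 0.2,"tx": -0.3,"ty": 0.1,"tz": 0,"rx": 0,"ry": 0,"rz": 0},
    {"grip": 0.2,"tx": -0.3,"ty": 0.1,"tz": 0,"rx": 0,"ry": 0,"rz": 0},
    {"grip": 0.2,"tx": -0.29,"ty": 0.13,"tz": 0,"rx": 0,"ry": 0,"rz": 0},
    {"grip": 0.2,"tx": -0.29,"ty": 0.13,"tz": 0,"rx": 0,"ry": 0,"rz": 0},
    {"grip": 0.2,"tx": -0.27,"ty": 0.16,"tz": 0,"rx": 0,"ry": 0,"rz": 0},
    {"grip": 0.2,"tx": -0.27,"ty": 0.16,"tz": 0,"rx": 0,"ry": 0,"rz": 0},
    {"grip": 0.2,"tx": -0.25,"ty": 0.18,"tz": 0,"rx": 0,"ry": 0,"rz": 0},
    {"grip": 0.2,"tx": -0.25,"ty": 0.18,"tz": 0,"rx": 0,"ry": 0,"rz": 0}
  ]
}}

```text
clock: 16.48
eef_pos: [491.5, 119.9, 90.0]
tool_rot: [-179.9, -0.2, 93.3]
wrist_force: [-1.1, 3.9, 10.1]
gripper_width: 18.3
```

```bash
python3 n.py a8
```

```text
phi -141.81665790219594 r 60.76677357119903 [491.54 119.94  89.97] [-1.1   3.86 10.15] needle (np.float64(0.8825472264041817), np.float32(85.13247), np.float32(165.42554)) 16.4833
```

{"api": "carry_out", "payload": {
  "motion": [
    {"grip": 0.2,"tx": -0.23,"ty": 0.21,"tz": 0,"rx": 0,"ry": 0,"rz": 0},
    {"grip": 0.2,"tx": -0.23,"ty": 0.21,"tz": 0,"rx": 0,"ry": 0,"rz": 0},
    {"grip": 0.2,"tx": -0.21,"ty": 0.23,"tz": 0,"rx": 0,"ry": 0,"rz": 0},
    {"grip": 0.2,"tx": -0.21,"ty": 0.23,"tz": 0,"rx": 0,"ry": 0,"rz": 0},
    {"grip": 0.2,"tx": -0.19,"ty": 0.25,"tz": 0,"rx": 0,"ry": 0,"rz": 0},
    {"grip": 0.2,"tx": -0.19,"ty": 0.25,"tz": 0,"rx": 0,"ry": 0,"rz": 0},
    {"grip": 0.2,"tx": -0.16,"ty": 0.27,"tz": 0,"rx": 0,"ry": 0,"rz": 0},
    {"grip": 0.2,"tx": -0.16,"ty": 0.27,"tz": 0,"rx": 0,"ry": 0,"rz": 0},
    {"grip": 0.2,"tx": -0.13,"ty": 0.29,"tz": 0,"rx": 0,"ry": 0,"rz": 0},
    {"grip": 0.2,"tx": -0.13,"ty": 0.29,"tz": 0,"rx": 0,"ry": 0,"rz": 0}
  ]
}}

```text
clock: 17.37
eef_pos: [516.7, 102.0, 89.9]
tool_rot: [-179.7, -0.1, 93.3]
wrist_force: [-2.1, 2.0, 11.3]
gripper_width: 18.2
```

```bash
python3 n.py a9
```

```text
phi -112.11807124522846 r 59.89880641704428 [516.75 102.01  89.92] [-2.1   1.96 11.28] needle (np.float64(2.6975346053573497), np.float32(88.84395), np.float32(157.90947)) 17.3667
```

This is the high spot. I step on in small increments to find its peak.

{"api": "carry_out", "payload": {
  "motion": [
    {"grip": 0.2,"tx": -0.1,"ty": 0.3,"tz": 0,"rx": 0,"ry": 0,"rz": 0},
    {"grip": 0.2,"tx": 0,"ty": 0,"tz": 0,"rx": 0,"ry": 0,"rz": 0},
    {"grip": 0.2,"tx": 0,"ty": 0,"tz": 0,"rx": 0,"ry": 0,"rz": 0},
    {"grip": 0.2,"tx": 0,"ty": 0,"tz": 0,"rx": 0,"ry": 0,"rz": 0},
    {"grip": 0.2,"tx": 0,"ty": 0,"tz": 0,"rx": 0,"ry": 0,"rz": 0},
    {"grip": 0.2,"tx": 0,"ty": 0,"tz": 0,"rx": 0,"ry": 0,"rz": 0},
    {"grip": 0.2,"tx": 0,"ty": 0,"tz": 0,"rx": 0,"ry": 0,"rz": 0},
    {"grip": 0.2,"tx": 0,"ty": 0,"tz": 0,"rx": 0,"ry": 0,"rz": 0},
    {"grip": 0.2,"tx": 0,"ty": 0,"tz": 0,"rx": 0,"ry": 0,"rz": 0},
    {"grip": 0.2,"tx": 0,"ty": 0,"tz": 0,"rx": 0,"ry": 0,"rz": 0}
  ]
}}

```text
clock: 18.25
eef_pos: [520.6, 100.7, 90.0]
tool_rot: [-179.8, -0.1, 93.2]
wrist_force: [-0.5, 0.7, 9.9]
gripper_width: 18.1
```

```bash
python3 n.py b1
```

```text
phi -108.26140391498629 r 59.768276888651386 [520.57 100.74  89.95] [-0.47  0.67  9.86] needle (np.float64(2.804643518087703), np.float32(92.20976), np.float32(158.39151)) 18.25
```

{"api": "carry_out", "payload": {
  "motion": [
    {"grip": 0.2,"tx": -0.1,"ty": 0.3,"tz": 0,"rx": 0,"ry": 0,"rz": 0},
    {"grip": 0.2,"tx": -0.07,"ty": 0.31,"tz": 0,"rx": 0,"ry": 0,"rz": 0},
    {"grip": 0.2,"tx": 0,"ty": 0,"tz": 0,"rx": 0,"ry": 0,"rz": 0},
    {"grip": 0.2,"tx": 0,"ty": 0,"tz": 0,"rx": 0,"ry": 0,"rz": 0},
    {"grip": 0.2,"tx": 0,"ty": 0,"tz": 0,"rx": 0,"ry": 0,"rz": 0},
    {"grip": 0.2,"tx": 0,"ty": 0,"tz": 0,"rx": 0,"ry": 0,"rz": 0},
    {"grip": 0.2,"tx": 0,"ty": 0,"tz": 0,"rx": 0,"ry": 0,"rz": 0},
    {"grip": 0.2,"tx": 0,"ty": 0,"tz": 0,"rx": 0,"ry": 0,"rz": 0},
    {"grip": 0.2,"tx": 0,"ty": 0,"tz": 0,"rx": 0,"ry": 0,"rz": 0},
    {"grip": 0.2,"tx": 0,"ty": 0,"tz": 0,"rx": 0,"ry": 0,"rz": 0}
  ]
}}

```text
clock: 19.13
eef_pos: [526.9, 99.2, 90.0]
tool_rot: [-179.9, -0.1, 93.2]
wrist_force: [0.1, -0.0, 9.7]
gripper_width: 18.2
```

```bash
python3 n.py b2
```

```text
phi -101.9995253947496 r 59.57073921725425 [526.92  99.23  89.97] [ 0.14 -0.01  9.66] needle (np.float64(2.61067603631809), np.float32(92.096634), np.float32(157.74077)) 19.1333
```

{"api": "carry_out", "payload": {
  "motion": [
    {"grip": 0.2,"tx": 0.07,"ty": -0.31,"tz": 0,"rx": 0,"ry": 0,"rz": 0},
    {"grip": 0.2,"tx": 0.1,"ty": -0.3,"tz": 0,"rx": 0,"ry": 0,"rz": 0},
    {"grip": 0.2,"tx": 0.12,"ty": -0.28,"tz": 0,"rx": 0,"ry": 0,"rz": 0},
    {"grip": 0.2,"tx": 0.13,"ty": -0.28,"tz": 0,"rx": 0,"ry": 0,"rz": 0},
    {"grip": 0.2,"tx": 0,"ty": 0,"tz": 0,"rx": 0,"ry": 0,"rz": 0},
    {"grip": 0.2,"tx": 0,"ty": 0,"tz": 0,"rx": 0,"ry": 0,"rz": 0},
    {"grip": 0.2,"tx": 0,"ty": 0,"tz": 0,"rx": 0,"ry": 0,"rz": 0},
    {"grip": 0.2,"tx": 0,"ty": 0,"tz": 0,"rx": 0,"ry": 0,"rz": 0},
    {"grip": 0.2,"tx": 0,"ty": 0,"tz": 0,"rx": 0,"ry": 0,"rz": 0},
    {"grip": 0.2,"tx": 0,"ty": 0,"tz": 0,"rx": 0,"ry": 0,"rz": 0}
  ]
}}

```text
clock: 20.02
eef_pos: [515.5, 102.5, 90.0]
tool_rot: [-179.9, -0.1, 93.2]
wrist_force: [-0.2, 0.2, 9.1]
gripper_width: 18.4
```

```bash
python3 n.py b3;python3 n.py b4
```

```text
phi -113.43137849718525 r 59.89578177652818 [515.48 102.54  89.99] [-0.19  0.21  9.06] needle (np.float64(2.658373681934246), np.float32(91.40694), np.float32(156.98145)) 20.0167
phi -113.46576553051072 r 59.92363159352178 [515.44 102.53  89.97] [ 0.13 -1.07  9.11] needle (np.float64(2.645288695819929), np.float32(92.70947), np.float32(157.57495)) 20.0667
```

{"api": "carry_out", "payload": {
  "motion": [
    {"grip": 0.2,"tx": -0.12,"ty": 0.26,"tz": 0,"rx": 0,"ry": 0,"rz": 0},
    {"grip": 0.2,"tx": -0.1,"ty": 0.27,"tz": 0,"rx": 0,"ry": 0,"rz": 0},
    {"grip": 0.2,"tx": 0,"ty": 0,"tz": 0,"rx": 0,"ry": 0,"rz": 0},
    {"grip": 0.2,"tx": 0,"ty": 0,"tz": 0,"rx": 0,"ry": 0,"rz": 0},
    {"grip": 0.2,"tx": 0,"ty": 0,"tz": 0,"rx": 0,"ry": 0,"rz": 0},
    {"grip": 0.2,"tx": 0,"ty": 0,"tz": 0,"rx": 0,"ry": 0,"rz": 0},
    {"grip": 0.2,"tx": 0,"ty": 0,"tz": 0,"rx": 0,"ry": 0,"rz": 0},
    {"grip": 0.2,"tx": 0,"ty": 0,"tz": 0,"rx": 0,"ry": 0,"rz": 0},
    {"grip": 0.2,"tx": 0,"ty": 0,"tz": 0,"rx": 0,"ry": 0,"rz": 0},
    {"grip": 0.2,"tx": 0,"ty": 0,"tz": 0,"rx": 0,"ry": 0,"rz": 0}
  ]
}}

```text
clock: 20.95
eef_pos: [520.3, 100.8, 90.0]
tool_rot: [-179.8, -0.1, 93.2]
wrist_force: [-0.2, 1.5, 11.1]
gripper_width: 17.9
```

```bash
python3 n.py b5;python3 n.py b6
```

```text
phi -108.54734540405899 r 59.789286763924885 [520.28 100.82  89.95] [-0.16  1.47 11.05] needle (np.float64(2.804736244602089), np.float32(91.82832), np.float32(158.09966)) 20.95
phi -108.56281713453656 r 59.743490126088254 [520.28 100.86  89.97] [-0.71  0.99 10.12] needle (np.float64(2.7728846906069142), np.float32(90.876366), np.float32(157.53964)) 21.0
```

{"api": "carry_out", "payload": {
  "motion": [
    {"grip": 0.35,"tx": 0,"ty": 0,"tz": 0,"rx": 0,"ry": 0,"rz": 0},
    {"grip": 0.6,"tx": 0,"ty": 0,"tz": 0,"rx": 0,"ry": 0,"rz": 0},
    {"grip": 0.6,"tx": 0,"ty": 0,"tz": 0,"rx": 0,"ry": 0,"rz": 0},
    {"grip": 0.6,"tx": 0,"ty": 0,"tz": 0,"rx": 0,"ry": 0,"rz": 0},
    {"grip": 0.6,"tx": 0,"ty": 0,"tz": 0,"rx": 0,"ry": 0,"rz": 0},
    {"grip": 0.6,"tx": 0,"ty": 0,"tz": 0,"rx": 0,"ry": 0,"rz": 0},
    {"grip": 0.6,"tx": 0,"ty": 0,"tz": -3,"rx": 0,"ry": 0,"rz": 0},
    {"grip": 0.6,"tx": 0,"ty": 0,"tz": -4,"rx": 0,"ry": 0,"rz": 0},
    {"grip": 0.6,"tx": 0,"ty": 0,"tz": -4,"rx": 0,"ry": 0,"rz": 0},
    {"grip": 0.6,"tx": 0,"ty": 0,"tz": -2,"rx": 0,"ry": 0,"rz": 0}
  ]
}}

```text
clock: 21.88
eef_pos: [523.9, 100.1, 224.2]
tool_rot: [179.6, -0.1, 93.2]
wrist_force: [-0.2, 0.3, 0.7]
gripper_width: 51.4
```

```bash
python3 n.py b7
```

```text
phi -105.0467087990442 r 59.43484081213331 [523.87 100.1  224.18] [-0.18  0.27  0.73] needle (np.float64(2.7659720991383017), np.float32(90.41997), np.float32(155.33037)) 21.8833
```

{"api": "carry_out", "payload": {
  "motion": [
    {"grip": 0.6,"tx": -2.8,"ty": 0.3,"tz": 0,"rx": 0,"ry": 0,"rz": 0},
    {"grip": 0.6,"tx": -2.8,"ty": 0.3,"tz": 0,"rx": 0,"ry": 0,"rz": 0},
    {"grip": 0.6,"tx": -2.8,"ty": 0.3,"tz": 0,"rx": 0,"ry": 0,"rz": 0},
    {"grip": 0.6,"tx": -2.8,"ty": 0.3,"tz": 0,"rx": 0,"ry": 0,"rz": 0},
    {"grip": 0.6,"tx": -2.8,"ty": 0.3,"tz": 0,"rx": 0,"ry": 0,"rz": 0},
    {"grip": 0.6,"tx": 0,"ty": 0,"tz": 0,"rx": 0,"ry": 0,"rz": 0},
    {"grip": 0.6,"tx": 0,"ty": 0,"tz": 0,"rx": 0,"ry": 0,"rz": 0},
    {"grip": 0.6,"tx": 0,"ty": 0,"tz": 0,"rx": 0,"ry": 0,"rz": 0},
    {"grip": 0.6,"tx": 0,"ty": 0,"tz": 0,"rx": 0,"ry": 0,"rz": 0},
    {"grip": 0.6,"tx": 0,"ty": 0,"tz": 0,"rx": 0,"ry": 0,"rz": 0}
  ]
}}

```text
clock: 22.77
eef_pos: [544.5, -37.8, 219.2]
tool_rot: [-180.0, -0.0, 93.3]
wrist_force: [-0.2, 0.1, -0.7]
gripper_width: 51.1
```

```bash
python3 - <<'E'
from h import *
s=status.read_state();p,d=imaging.grab_frame("wrist");cv2.imwrite("pics/w2.png",p[:,:,::-1]);np.save("pics/w2T.npy",wristT(s));print(s["eef_pos"])
E
```

```text
[544.54 -37.77 219.24]
```

View pics/w2.png

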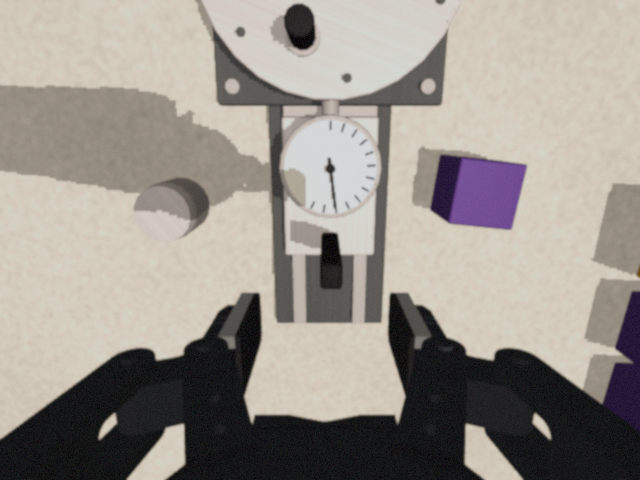

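The overhead view shows the needle from its pivot (330,168) to its tip (336,208), about 2.99 rad. The hand is clear of everything. One numeric check, then I hand in.

```bash
python3 - <<'E'
from h import *
T=np.load("pics/w2T.npy");print(needle(cv2.imread("pics/w2.png"),"wrist",(330,168),T))
print("dial",ray("wrist",330,168,55,T)[:2],"rear edge mid",ray("wrist",330,322,12,T)[:2])
s=status.read_state();print(s["clock"],s["wrist_force"]);env.close_job()
E
```

```text
(np.float64(3.0185555777210187), np.float32(101.230515), np.float32(214.49629))
dial [547.36   6.15] rear edge mid [ 557.91 -154.59]
22.8167 [ 0.31 -0.43 -0.24]
the job is handed in; nothing more can be done
```

The job is handed in at about 23 s of the 61 s allowed, with the high spot at the plunger, the gauge home and the hand clear. `env.close_job()` reports no verdict.

- **Gauge:** I pushed the post from behind with the fingers shut until it stopped against its hard stop. The last push was about 13 N, under the 20 N that shifts the stand. At the end the dial centre measured about 151 mm from the axis, against 152 mm expected at home.
- **Platter:** I held the knob with 20 N and led it anticlockwise. The lesser hump showed near a knob angle of 115° and never read above 1.73. I found the high spot near −108° in world angle by matching the readings on either side, then let go there.
- **Final reading:** The wrist camera from above gave the needle at 3.02 rad. The side camera read lower, 2.77 to 2.80. It had also read the plain ring as 0.88 instead of about 1.0, so I trusted the overhead view. By either view the needle is above the 2.75 limit.
- **Stand and other things:** The stand's rear edge and the axis showed no visible shift. I did not measure the other things again; in the last picture the tin and gift box look unmoved.
- **Mistake:** While backing off the post I moved the tool down 3 cm instead of up. The wrist force stayed near zero, so nothing was touched.

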